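# Let the rinsed tin into the lever caddy

### The arm

A 6-joint arm with a two-finger parallel gripper is mounted at the origin on the work surface. World frame = base frame: x ahead of the robot, y to its left, z up, the work surface at z = 0. Lengths are in m, angles in degrees, forces in N, time in s.
With the tool pointing down it reaches from about 0.4 to 0.925 m from the base axis. Payload 3.4 kg.
Tool frame: the origin (TCP) lies between the finger pads; the fingertips stand 11 mm ahead of it and the grasp point (between the pads) lies 8 mm behind it (arm.nose_length is the distance from the TCP to the fingertips, in m); z points along the fingers, x is the direction in which the jaws open and shut, and the axes are right-handed (so a half turn about z gives the same grasp; the last joint's range is limited). The gripper opens to 85 mm and grips with 20 to 120 N. Pads are 22 mm wide; open, the fingers measure 114 mm over their backs; the gripper's body (76 mm by 85 mm) begins 54 mm behind the grasp point. The pads swing forward as they close: fully open they stand 13 mm farther back than shut.
Start: joints at [59.674, 17.578, 86.31, -0, 76.112, -4.211], TCP at [0.253, 0.516, 0.242] pointing down, gripper open.
Joint ranges: [-179.03, 179.03], [-60, 130.46], [8.19, 133.38], [-81.62, 261.62], [5.75, 156.47], [-153.77, 153.77]. Speed limits (degrees/s): [147.25, 147.25, 180, 180, 180, 180].

### API

Orientations are given as [roll, pitch, yaw] about the fixed x, y, z axes, in that order (R = Rz(yaw) Ry(pitch) Rx(roll)).
In Python, from station import arm gives the robot as it stands. The module is installed in compiled form; this text tells all that it offers.
- The arm moves only by the tool servo_tool, never from a script. Its argument "commands" is text: rows parted by semicolons, each of 7 numbers parted by spaces: the shift along the world's x, y, z in mm, then the turn, a rotation vector about the world's x, y, z in rad, then the opening, from -1 (shut) to 1 (fully open). In form: x y z ax ay az grip; .... A call has 1 to 10 rows; each row is the pose to reach, as a shift and turn from the pose commanded when the call began; what a row does not reach only later rows make up. A row lasts 1/8 s, in which the tool goes at most 62.5 mm and 10.7 degrees, less where a joint would pass 70% of its speed; a pose out of reach is approached as far as the arm can. A call with a gripper value outside its range is refused whole. The fingers move at their own pace and stop on an object; the grip force is fixed at half the most. Time passes only in rows, so rows that repeat a pose let the fingers close. It gives the time, the measured TCP pose, the force and the opening at its end, in the units of the state.
- arm.state(): the state, without advancing time (a new reading comes with each control period).
- arm.get_image(name): name is "side" or "top"; returns a dict with "pixels" (480x640x3 uint8, red, green, blue), "range_z" (480x640 float32, m along the optical axis (not along the pixel's ray), 0 where there is no reading), "fx", "fy", "cx", "cy" (pixels), "eye" and "attitude" of the camera in the world. Camera axes: x right, y down, z forward; pixel columns grow to the right and rows downward; lengths in m; the calibration is good to about 2 mm. A picture is of the moment at which its call begins.
- arm.job_done(): hands the job in, once; it reports no verdict.
Trained networks look in a picture, given as the dict that the camera call returned (one of the last four; its "shot" number tells which), for a name from the list of things; names that differ only in an ending like _2 or _b are one class to them, and where a whole thing is asked for, a point or a joint stands for the part that bears it (a point fixed in the world has none). Each returns a list of dicts, best first, with "score" (0 to 1); they miss things now and then, are a little off and sometimes report something else, mostly with a low value. They report only what shows in the picture. A call takes as long as a camera call. They do not tell look-alikes from the thing itself.
- arm.regions_of(picture, target): "region" (480x640 bool, what is visible of it) and "rect" ([left, top, width, height] in pixels, round what is visible of it).
- arm.tip_of(picture, target): "at" ([row, column] in pixels: a listed point, or the origin of a listed thing).
The state is a dict: "time_s": time; "qpos": joint angles; "dq": joint speeds; "tau": joint torques, N m; "ee_pos": TCP position; "eef_rot": TCP orientation; "force": force on the tool from outside, world axes, zero at the start; "moment": the same for the moment, N m; "opening": opening from 0.0 (shut) to 1.0 (fully open).
Only numpy, scipy, OpenCV 4.12 (cv2) and the standard library are available. Lean on these libraries where they do the work, as an engineer would, in place of code of your own. Each camera call takes 0.05 s, during which the arm holds its last target.

### The job

One of the two tin caddies on the counter has a rinsed tin waiting in its chute. Press that caddy's front lever right down with your fingertips and keep it down until the tin has rolled inside, then let the lever up slowly, all the way, so that the lid eases shut and does not slam, and move clear. Only touch the lever: do not touch the tin or the lid, do not open the other caddy, and leave everything else where it stands.

Things in the scene. Friction and masses are not known exactly. Their poses are not given: they have to be found in the camera images.
- tin: (sizes in mm) small empty food tin with a brown paper band, 52 in diameter, 70 long, about 30 g, lying on its side in the chute of one caddy, its axis along that caddy's x, resting against the shut lid. Origin at its centre. It rolls into the caddy by itself once the lid is about half open.
- caddy_full: (sizes in mm) the tin caddy whose chute holds the tin: white box 110 (x) by 130 (y), rim 130 high, fixed; a walled chute 92 wide slopes into it from its -y side (reaches y = -170, up to 185 high). Origin: centre of its underside. Its -x side, with the lever, faces the robot; z up. A fixed grey hood 36 wide covers the inner lever, out to x = -116, top 117 high.
- lid_full: (sizes in mm) grey box-shaped lid of that caddy, 116 by 134, 45 deep, hinged along the caddy's +y rim; its -y wall closes the lower end of the chute while shut. Origin on the hinge line. Upright (tilt 0, top 177 above the counter) when shut; its -y edge rises when the lever is pressed, up to 1.01 rad, its highest point then being about 270 above the counter.
- lever_full (a joint): (sizes in mm) the steel lever at the front (-x) of that caddy. 0 = up, lid shut; 0.46 rad = fully down against its stop, lid fully open. The lid's angle is always 2.2 times this value. It springs back and the lid falls when let go; pressing takes about 3 N at the pad, a little more when moved fast. Its pivot runs along the caddy's y axis, 66 in front of the caddy's origin (x = -66) and 85 above the counter.
- pad_full (a point): (sizes in mm) centre of the upper face of the pad at the end of that lever: a steel plate 34 long (along the lever) by 32 wide (caddy's y), 8 thick, 110 from the pivot. Lever up: 173 in front of the caddy's origin (its x = -173, y = 0), 110 above the counter, the pad sloping up 0.23 rad towards the robot. Lever fully down: at x = -173 again, 60 above the counter, sloping down 0.23 rad; in between it swings up to 3 farther out.
- caddy_empty: (sizes in mm) the other tin caddy, of the same make, with nothing in its chute; it may stand left or right of the first: white box 110 (x) by 130 (y), rim 130 high, fixed; a walled chute 92 wide slopes into it from its -y side (reaches y = -170, up to 185 high). Origin: centre of its underside. Its -x side, with the lever, faces the robot; z up. A fixed grey hood 36 wide covers the inner lever, out to x = -116, top 117 high.
- lid_empty: (sizes in mm) grey box-shaped lid of that caddy, 116 by 134, 45 deep, hinged along the caddy's +y rim; its -y wall closes the lower end of the chute while shut. Origin on the hinge line. Upright (tilt 0, top 177 above the counter) when shut; its -y edge rises when the lever is pressed, up to 1.01 rad, its highest point then being about 270 above the counter.
- lever_empty (a joint): (sizes in mm) the steel lever at the front (-x) of that caddy. 0 = up, lid shut; 0.46 rad = fully down against its stop, lid fully open. The lid's angle is always 2.2 times this value. It springs back and the lid falls when let go; pressing takes about 3 N at the pad, a little more when moved fast. Its pivot runs along the caddy's y axis, 66 in front of the caddy's origin (x = -66) and 85 above the counter.
- pad_empty (a point): (sizes in mm) centre of the upper face of the pad at the end of that lever: a steel plate 34 long (along the lever) by 32 wide (caddy's y), 8 thick, 110 from the pivot. Lever up: 173 in front of the caddy's origin (its x = -173, y = 0), 110 above the counter, the pad sloping up 0.23 rad towards the robot. Lever fully down: at x = -173 again, 60 above the counter, sloping down 0.23 rad; in between it swings up to 3 farther out.
- mug: (sizes in mm) white mug with a side handle, 72 wide and 85 high, near the chute side of the caddy that has the tin. Loose; to be left alone. Origin: centre of its underside.
- tumbler: (sizes in mm) black tumbler standing upside down, 68 wide at the foot and 85 high, near the chute side of the other caddy. Loose; to be left alone. Origin: centre of its underside.
- soap: (sizes in mm) amber soap bottle, 60 wide and 170 high, behind and between the caddies. Loose; to be left alone. Origin: centre of its underside.
- bowl: (sizes in mm) blue bowl, 100 wide and 45 high, at the left of the caddies. Loose; to be left alone. Origin: centre of its underside.
- jar: (sizes in mm) glass jar with a metal cap, 70 wide and 100 high, at the left of the caddies. Loose; to be left alone. Origin: centre of its underside.
- spoon: (sizes in mm) metal spoon with a wooden handle, lying flat near the robot. Loose; to be left alone. Origin: centre of its underside.
- cup: (sizes in mm) blue mug, 76 wide and 80 high, at the right front. Loose; to be left alone. Origin: centre of its underside.
Not all that is in view belongs to the job. Leave any orange or purple look-alike of the tin alone.

How it is judged (in metres and radians):
On the way, in this order (a step that is already met when the one before it is completed fails the run):
1. the lever of the caddy with the tin is pressed down (at least 0.40 of 0.46 rad) by the fingers and kept down with the tin inside the caddy (value of joint lever_full above 0.4 rad and contact force between the fingers and caddy_full above 0.3 N and z of tin in the frame of caddy_full between 0 and 0.08 m and x of tin in the frame of caddy_full between -0.06 and 0.06 m and y of tin in the frame of caddy_full between -0.07 and 0.07 m), for 0.3 s.
2. the lever is up again and the lid shut (value of joint lever_full below 0.03 rad and angle between lid_full's own z axis and vertical below 0.07 rad), for 0.2 s.
At the end, for the whole second after the job is handed in: The tin lies inside its caddy (centre lower than 80 mm and within the walls), that lever is up (below 0.03 rad) with the lid shut (tilt below 0.07 rad), and the other caddy is shut (all of step 2 and z of tin in the frame of caddy_full between 0 and 0.08 m and x of tin in the frame of caddy_full between -0.06 and 0.06 m and y of tin in the frame of caddy_full between -0.07 and 0.07 m and value of joint lever_empty below 0.03 rad); the robot touches nothing.
It fails at once if the lid slams: within the last 0.07 rad of lever travel the lever springs up faster than 0.9 rad/s (lid 2 rad/s, pad 0.1 m/s) (value of joint lever_full below 0.07 rad and velocity of joint lever_full below -0.9 rad/s).
It fails at once if the robot touches the tin (contact force between any of the fingers, the arm and tin above 0.5 N).
It fails at once if the robot touches the lid (contact force between any of the fingers, the arm and lid_full above 0.5 N).
It fails at once if the other caddy is opened (value of joint lever_empty above 0.1 rad).
It fails at once if a bystander is shifted by more than 30 mm (distance of any of mug, tumbler, soap, bowl, jar, spoon, cup from where it was at the start of the episode above 0.03 m).
It also fails if it takes over 42 s, if anything falls off the work surface, if the arm or the gripper's body presses on something with over 40 N, if the wrist force passes 120 N, or if a joint passes its speed limit or range.

## Working session

There is one attempt and no reset: what is moved stays moved. The work goes in short steps, Python scripts to look and compute and a tool call to move; the robot and the scene stay as the last step left them, time stands still between calls to the robot, and variables do not carry over. Pictures are saved under pics/ and viewed, and the job is handed in when it is done.

Besides the shell and the picture viewer there is one more tool, called after ">>>" in YAML: its name, and indented under it one key for each argument. servo_tool: Moves the arm, as the interface text tells. Its arguments: {"type":"object","properties":{"commands":{"type":"string"}},"required":["commands"]}

```bash
mkdir -p pics; cat > h.py <<'E'
import numpy as np, cv2
from station import arm
def W(p,r,c,z=None):
    d=float(p["range_z"][int(round(r)),int(round(c))]) if z is None else z
    v=np.array([(c-p["cx"])/p["fx"]*d,(r-p["cy"])/p["fy"]*d,d])
    A=np.array(p["attitude"])
    return np.array(p["eye"])+A@v if A.shape==(3,3) else None
E
python3 - <<'E'
from h import *
s=arm.state();print(s["time_s"],s["ee_pos"],s["eef_rot"],s["opening"],s["force"])
for n in("top","side"):
    p=arm.get_image(n);print(n,p["eye"],p["attitude"],p["fx"])
    cv2.imwrite(f"pics/{n}0.png",p["pixels"][:,:,::-1])
    for t in("tin","caddy_full","caddy_empty","pad_full","pad_empty"):
        for d in arm.tip_of(p,t)[:3]: print(t,d["score"],d["at"], W(p,*d["at"]) )
E
```

```text
0.0 [0.25278548 0.51569908 0.24138142] [-1.79989423e+02  1.16095721e-01  6.38838474e+01] 1.0004194189146853 [-0.22797135  0.65770732 -0.20246005]
top [ 0.38131937 -0.00512567  1.21174788] [-169.33672553    1.02324795  -88.62424606] 486.2514694150407
tin 0.97 [182.3, 229.0] None
tin 0.95 [348.7, 236.8] None
tin 0.84 [232.8, 238.0] None
caddy_full 0.86 [246.1, 211.4] None
caddy_empty 0.58 [241.4, 352.4] None
pad_full 0.56 [308.8, 186.4] None
pad_empty 0.63 [310.9, 335.6] None
side [ 0.25691174 -0.90822855  0.68775201] [-120.11878838   -0.38150367  -19.43715689] 487.96556265725434
tin 0.86 [261.4, 210.0] None
tin 0.78 [229.1, 353.4] None
tin 0.64 [266.8, 266.2] None
caddy_full 0.58 [241.9, 298.4] None
caddy_empty 0.93 [310.9, 347.3] None
pad_full 0.75 [207.9, 230.6] None
pad_full 0.22 [188.7, 294.3] None
pad_empty 0.9 [271.4, 267.4] None
```

View pics/top0.png

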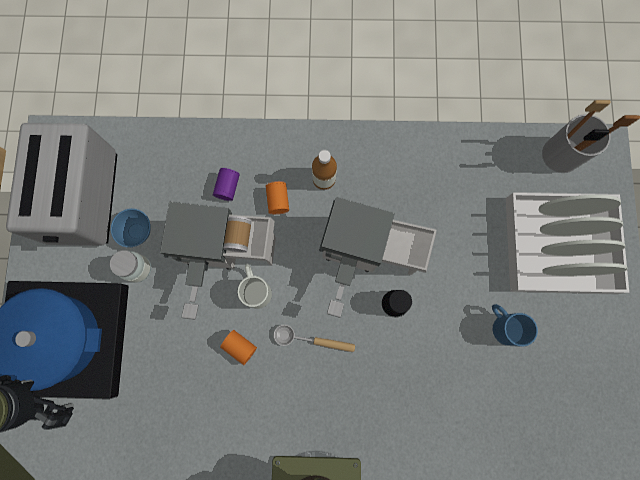

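View pics/side0.png

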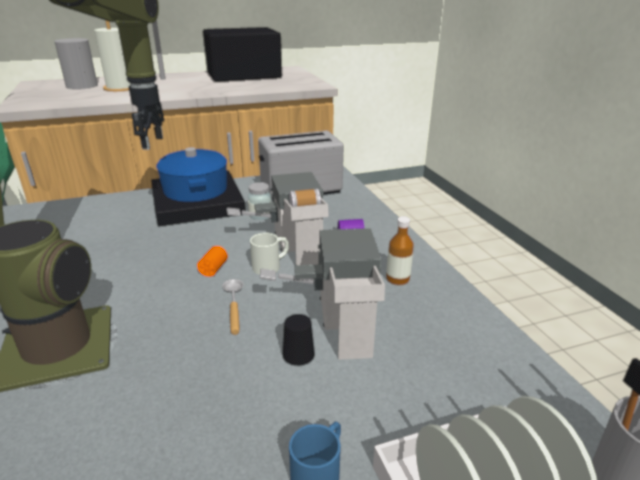

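```bash
cat > h.py <<'E'
import numpy as np, cv2
from scipy.spatial.transform import Rotation as R
from station import arm
def cloud(p):
    d=p["range_z"]; r,c=np.mgrid[:480,:640]
    v=np.stack([(c-p["cx"])/p["fx"]*d,(r-p["cy"])/p["fy"]*d,d],-1)
    A=R.from_euler('xyz',p["attitude"],degrees=True).as_matrix()
    P=v@A.T+np.array(p["eye"]); P[d==0]=np.nan
    return P
E
python3 - <<'E'
from h import *
for n in("top","side"):
    p=arm.get_image(n);P=cloud(p);np.save(n+"P.npy",P);np.save(n+"I.npy",p["pixels"])
    for t in("tin","caddy_full","caddy_empty","pad_full","pad_empty"):
        for d in arm.tip_of(p,t)[:3]:
            r,c=np.round(d["at"]).astype(int); print(n,t,d["score"],r,c,P[r,c].round(3))
        for d in arm.regions_of(p,t)[:3]:
            print('  reg',d["score"],d["rect"],np.nanmedian(P[d["region"]],0).round(3))
E
```

```text
top tin 0.96 198 278 [0.712 0.109 0.05 ]
top tin 0.89 348 237 [0.346 0.191 0.053]
top tin 0.72 234 237 [0.59  0.181 0.191]
  reg 0.86 [263.9, 183.2, 25.8, 31.6] [0.713 0.112 0.046]
  reg 0.75 [218.0, 167.0, 18.0, 37.1] [0.749 0.242 0.046]
  reg 0.73 [223.8, 217.3, 28.4, 34.1] [0.59  0.181 0.185]
top caddy_full 0.73 246 213 [0.566 0.235 0.173]
  reg 0.66 [158.0, 201.4, 117.5, 118.7] [0.579 0.264 0.173]
top caddy_empty 0.94 241 352 [ 0.583 -0.067  0.176]
  reg 0.91 [317.8, 193.0, 119.8, 124.5] [ 0.583 -0.101  0.171]
top pad_full 0.82 308 188 [0.434 0.298 0.109]
  reg 0.69 [178.2, 284.2, 20.0, 35.8] [0.431 0.292 0.107]
top pad_empty 0.5 310 336 [ 0.437 -0.037  0.11 ]
  reg 0.84 [328.3, 285.0, 16.0, 35.2] [ 0.448 -0.039  0.107]
side tin 0.88 201 303 [0.586 0.161 0.173]
side tin 0.7 264 212 [0.344 0.153 0.04 ]
  reg 0.93 [289.5, 190.5, 32.3, 19.2] [0.591 0.165 0.179]
  reg 0.78 [196.1, 245.0, 31.1, 33.3] [0.346 0.17  0.038]
  reg 0.74 [336.8, 220.0, 27.9, 13.4] [0.747 0.232 0.047]
  reg 0.69 [229.3, 172.3, 99.6, 92.3] [0.566 0.214 0.118]
side caddy_empty 0.91 311 348 [ 0.55  -0.231  0.122]
  reg 0.6 [261.5, 230.5, 121.3, 130.3] [ 0.57  -0.147  0.138]
  reg 0.59 [289.7, 420.5, 52.0, 58.8] [ 0.412 -0.44   0.057]
  reg 0.49 [268.9, 175.3, 54.2, 31.9] [0.586 0.267 0.176]
side pad_full 0.54 209 233 [0.43  0.303 0.11 ]
  reg 0.63 [318.5, 227.3, 64.3, 57.5] [ 0.6   -0.119  0.176]
  reg 0.44 [224.6, 207.3, 49.8, 12.3] [0.468 0.285 0.1  ]
side pad_empty 0.55 274 268 [ 0.443 -0.04   0.109]
side pad_empty 0.17 270 267 [ 0.444 -0.026  0.111]
  reg 0.65 [258.7, 268.7, 54.8, 16.1] [ 0.462 -0.049  0.104]
```

The brown-banded tin is in the left caddy, at about (235, 237) in the top view. Its pad shows at about (310, 189). I'll measure the lid and lever more exactly.

```bash
python3 - <<'E'
from h import *
P=np.load("topP.npy")
z=P[...,2]
reg=np.zeros(z.shape,bool);reg[195:270,155:235]=1
m=reg&(abs(z-.177)<.008)
n,l,st,_=cv2.connectedComponentsWithStats(m.astype(np.uint8));k=1+np.argmax(st[1:,4]);q=P[l==k]
print("lid",cv2.minAreaRect((q[:,:2]*1000).astype(np.float32)),q[:,2].mean())
reg[:]=0;reg[270:325,175:215]=1
m=reg&(z>.09)&(z<.125);q=P[m]
for i in range(270,325,3):
    r=m[i]
    if r.any():
        c=np.where(r)[0];print(i,c[0],c[-1],P[i,c[0]].round(3),P[i,c[-1]].round(3),P[i,c].mean(0).round(3))
Q=np.load("sideP.npy").reshape(-1,3)
for A in(Q,P.reshape(-1,3)):
  k=A[(A[:,0]>.40)&(A[:,0]<.462)&(abs(A[:,1]-.3)<.035)&(A[:,2]>.09)&(A[:,2]<.125)]
  print(len(k),k.min(0),k.max(0),k.mean(0),cv2.minAreaRect((k[:,:2]*1000).astype(np.float32)))
E
```

```text
lid ((599.4071655273438, 269.2547607421875), (152.9686737060547, 116.76069641113281), 84.78695678710938) 0.1755795847554262
270 188 204 [0.519 0.303 0.114] [0.521 0.267 0.108] [0.52  0.284 0.116]
273 187 203 [0.513 0.305 0.112] [0.514 0.268 0.111] [0.513 0.285 0.116]
276 187 203 [0.505 0.303 0.117] [0.507 0.269 0.107] [0.506 0.285 0.116]
279 186 202 [0.498 0.305 0.116] [0.5   0.27  0.111] [0.499 0.287 0.116]
282 186 202 [0.492 0.304 0.116] [0.493 0.27  0.109] [0.492 0.286 0.116]
285 188 201 [0.486 0.303 0.105] [0.486 0.271 0.112] [0.486 0.285 0.113]
288 192 197 [0.48  0.296 0.093] [0.48  0.284 0.096] [0.48  0.29  0.095]
291 192 197 [0.473 0.295 0.096] [0.474 0.284 0.093] [0.473 0.288 0.098]
294 191 196 [0.466 0.295 0.1  ] [0.467 0.285 0.096] [0.466 0.29  0.1  ]
297 190 195 [0.459 0.297 0.102] [0.459 0.286 0.099] [0.459 0.291 0.102]
300 189 195 [0.452 0.299 0.102] [0.453 0.286 0.099] [0.452 0.291 0.103]
303 185 186 [0.445 0.306 0.107] [0.445 0.304 0.105] [0.445 0.305 0.106]
306 184 198 [0.438 0.309 0.102] [0.439 0.277 0.101] [0.438 0.292 0.107]
309 183 197 [0.431 0.311 0.101] [0.432 0.279 0.101] [0.432 0.294 0.106]
312 182 196 [0.424 0.311 0.109] [0.425 0.279 0.108] [0.425 0.295 0.109]
315 182 196 [0.418 0.309 0.112] [0.418 0.279 0.108] [0.418 0.293 0.112]
318 184 195 [0.411 0.305 0.109] [0.412 0.28  0.109] [0.411 0.292 0.111]
108 [0.40959023 0.2725413  0.09777646] [0.46137007 0.30856897 0.11441893] [0.43107098 0.28692599 0.10799244] ((436.698974609375, 289.7264099121094), (35.82699203491211, 50.03196716308594), 79.41686248779297)
255 [0.40926045 0.27720086 0.09806035] [0.461553   0.31106877 0.11657282] [0.43098423 0.29317937 0.10804253] ((435.63543701171875, 294.12005615234375), (33.585262298583984, 52.04147720336914), 88.0125961303711)
```

```bash
python3 - <<'E'
import numpy as np,cv2
I=np.load("topI.npy")[190:340,90:290,::-1]
cv2.imwrite("pics/crop.png",cv2.resize(I,(800,600),interpolation=cv2.INTER_CUBIC))
E
```

```text
(no output)
```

View pics/crop.png

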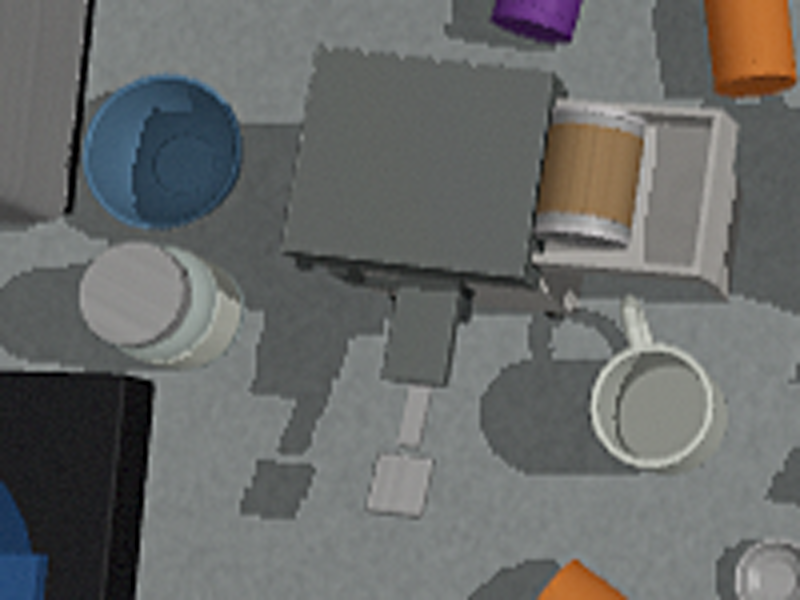

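Measured: pad centre is about (0.428, 0.294, 0.110) and the caddy yaw is about -6°. These fit the sizes given. Next I'll move above the pad with the gripper shut and the jaws aligned to the lever.

>>> servo_tool:
  commands: "20 -25 0 0 0 0.04 -1; 45 -57 0 0 0 0.08 -1; 70 -89 0 0 0 0.12 -1; 95 -121 0 0 0 0.18 -1; 120 -153 0 0 0 0.24 -1; 145 -185 0 0 0 0.3 -1; 165 -210 0 0 0 0.33 -1; 175 -222 0 0 0 0.35 -1; 175 -222 -25 0 0 0.35 -1; 175 -222 -60 0 0 0.35 -1"

```text
time_s: 2.95
ee_pos: [0.4295, 0.2945, 0.1828]
eef_rot: [179.8, -0.1, 83.9]
force: [0.6, 0.1, -0.1]
opening: 0.001
```

```bash
python3 - <<'E'
from h import *
for n in("top","side"):
    p=arm.get_image(n)
    r,c=(190,90) if n=="top" else (100,100)
    I=p["pixels"][r:r+150,c:c+200,::-1]
    cv2.imwrite(f"pics/{n}1.png",cv2.resize(I,(800,600),interpolation=cv2.INTER_CUBIC))
s=arm.state();print(s["ee_pos"],s["eef_rot"],s["force"],s["opening"],s["time_s"])
E
```

```text
[0.42569032 0.29265705 0.1792123 ] [-179.64906663    0.25528402   83.91586753] [-0.32612906 -0.26906592 -0.20744006] 0.0022680460062715585 3.05
```

View pics/side1.png

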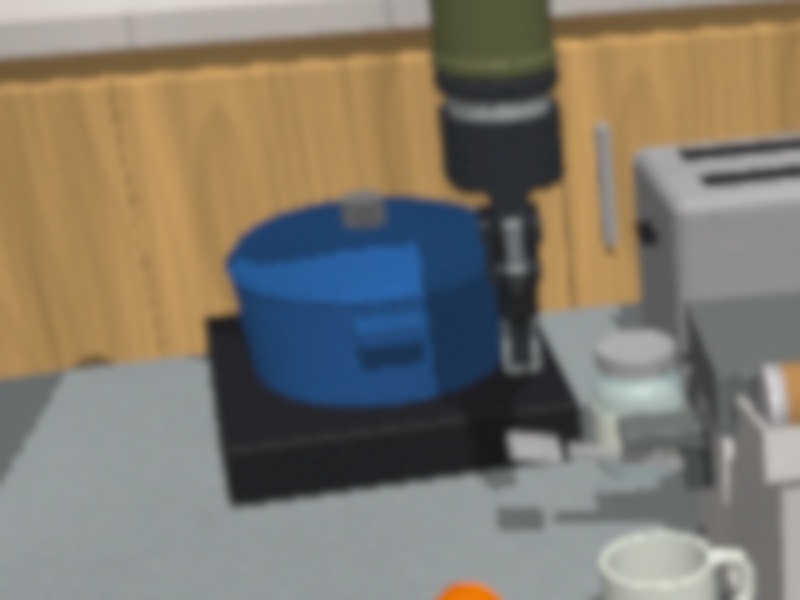

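The shut fingers are over the pad, with tips at about (520, 370) and the pad at about (534, 445) in the crop. I'll descend and press.

>>> servo_tool:
  commands: "2 0 -20 0 0 0 -1; 2 0 -40 0 0 0 -1; 2 0 -50 0 0 0 -1; 2 0 -56 0 0 0 -1; 2 0 -62 0 0 0 -1; 2 0 -68 0 0 0 -1; 2 0 -74 0 0 0 -1; 2 0 -80 0 0 0 -1; 2 0 -80 0 0 0 -1"

```text
time_s: 4.18
ee_pos: [0.43, 0.2943, 0.1018]
eef_rot: [-180.0, 0.0, 83.9]
force: [-1.6, 0.8, 2.7]
opening: 0.002
```

```bash
python3 - <<'E'
from h import *
p=arm.get_image("side")
I=p["pixels"][100:250,150:350,::-1]
cv2.imwrite(f"pics/side2.png",cv2.resize(I,(800,600),interpolation=cv2.INTER_CUBIC))
for i in range(5):
    arm.get_image("top");s=arm.state();print(s["ee_pos"],s["eef_rot"],s["force"],s["opening"],s["time_s"])
E
```

```text
[0.43001351 0.29425545 0.10215836] [-1.79975679e+02  1.34957547e-02  8.39339849e+01] [-0.41102623  0.5453673   2.75055519] 0.0022601225792694044 4.275
[0.43005405 0.29426934 0.10226856] [-1.79985412e+02  1.08577894e-02  8.39394829e+01] [-0.94217233  0.80536241  2.35177551] 0.0006646553596382394 4.325
[0.43010097 0.29424862 0.10234726] [-1.79994409e+02  7.45021957e-03  8.39399971e+01] [-1.63270472  0.25343715  2.06945175] 0.0007210657537311971 4.375
[0.4301063  0.29425527 0.10238494] [-1.79999221e+02  5.32318595e-03  8.39423624e+01] [-1.23281049  0.98750692  2.33838118] -0.0020936591056841614 4.425
[0.43013442 0.29427207 0.10242294] [1.79996521e+02 1.24872325e-03 8.39409516e+01] [-1.34372283  0.85306419  3.18591452] 0.00273088698673055 4.475
```

View pics/side2.png

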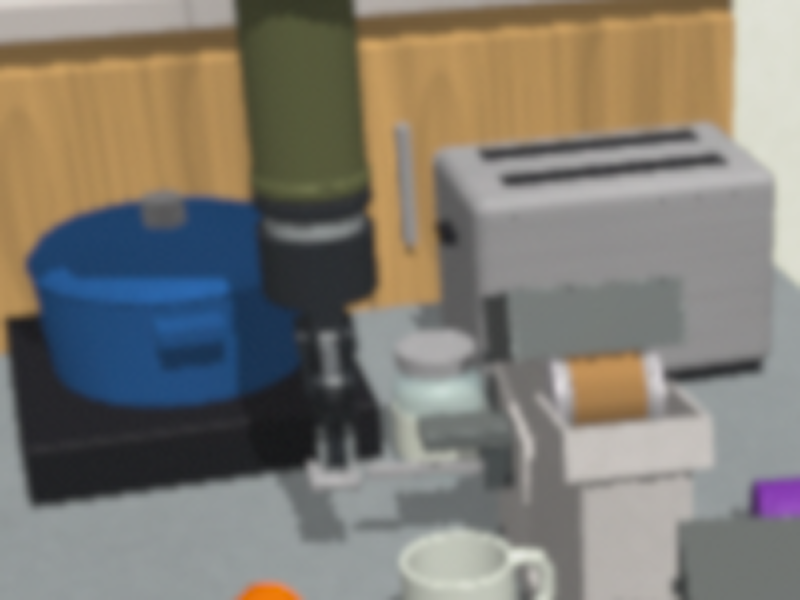

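Contact is good: the fingers sit on the pad at about (335, 470), the force is about 2.7 N, and the lid is rising. I'll continue to the stop.

>>> servo_tool:
  commands: "0 0 -6 0 0 0 -1; 0 0 -12 0 0 0 -1; 0 0 -18 0 0 0 -1; 0 0 -23 0 0 0 -1; 0 0 -27 0 0 0 -1; 0 0 -30 0 0 0 -1; 0 0 -32 0 0 0 -1; 0 0 -32 0 0 0 -1"

```text
time_s: 5.48
ee_pos: [0.4309, 0.2946, 0.0715]
eef_rot: [179.9, -0.1, 83.9]
force: [-0.2, -1.0, 13.8]
opening: 0.004
```

```bash
cat > look.py <<'E'
import sys
from h import *
k=sys.argv[1]
p=arm.get_image("side")
a=cv2.resize(p["pixels"][100:250,150:350,::-1],(800,600),interpolation=cv2.INTER_CUBIC)
t=arm.get_image("top")
b=cv2.resize(t["pixels"][190:340,110:310,::-1],(800,600),interpolation=cv2.INTER_CUBIC)
cv2.imwrite(f"pics/b{k}.png",cv2.resize(np.vstack([a,b]),(400,600)))
cv2.imwrite(f"pics/a{k}.png",a)
s=arm.state();print(s["ee_pos"],s["force"],s["time_s"])
E
python3 look.py 3
```

```text
[0.43085904 0.29454605 0.07159022] [ 1.00243888 -1.75452641 13.27283918] 5.575
```

View pics/b3.png

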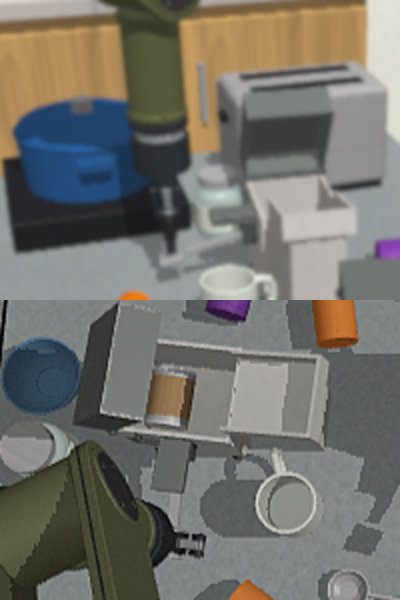

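View pics/a3.png

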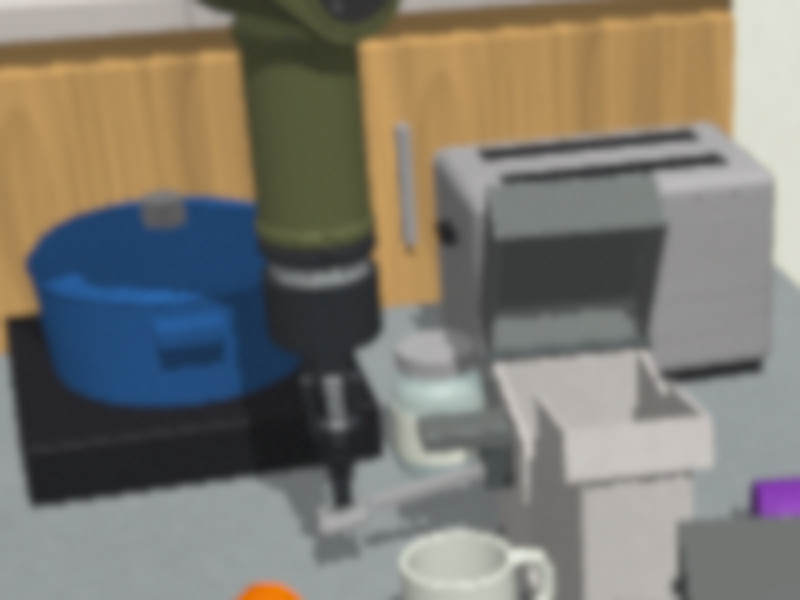

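The lever is at its stop at 13 N, the lid is fully open and the tin shows inside the box at (172, 395) in the top crop. I'll hold for a second and measure the tin's height.

>>> servo_tool:
  commands: "0 0 0 0 0 0 -1; 0 0 0 0 0 0 -1; 0 0 0 0 0 0 -1; 0 0 0 0 0 0 -1; 0 0 0 0 0 0 -1; 0 0 0 0 0 0 -1; 0 0 0 0 0 0 -1; 0 0 0 0 0 0 -1"

```text
time_s: 6.58
ee_pos: [0.4309, 0.2946, 0.0716]
eef_rot: [179.9, -0.1, 83.9]
force: [0.2, -1.0, 13.2]
opening: 0.001
```

```bash
python3 look.py 4; python3 - <<'E'
from h import *
p=arm.get_image("top");P=cloud(p)
for d in arm.regions_of(p,"tin"): print(d["score"],d["rect"],np.nanmedian(P[d["region"]],0).round(3),np.nanmax(P[d["region"]][:,2]))
E
```

```text
[0.43089112 0.29454891 0.07162683] [-0.1899396  -1.09098436 13.32833988] 6.675
0.92 [263.6, 183.6, 25.2, 28.2] [0.713 0.112 0.046] 0.057389996806931354
0.72 [220.8, 331.2, 34.3, 33.1] [0.348 0.192 0.047] 0.05829436540946742
0.68 [185.1, 223.4, 20.1, 29.5] [0.603 0.308 0.056] 0.0676832372395555
0.68 [214.5, 167.7, 23.6, 34.3] [0.748 0.242 0.047] 0.05788352884677295
```

View pics/b4.png

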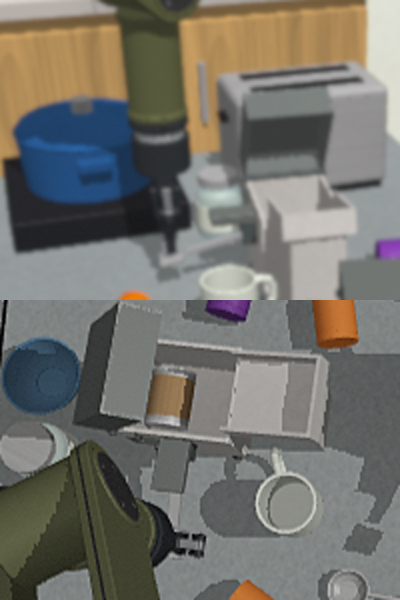

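The tin has settled inside: its top is at z≈0.06, so its centre is about 0.035. Now I'll ease the lever up slowly.

>>> servo_tool:
  commands: "0 0 3 0 0 0 -1; 0 0 6 0 0 0 -1; 0 0 9 0 0 0 -1; 0 0 12 0 0 0 -1; 0 0 15 0 0 0 -1; 0 0 18 0 0 0 -1; 0 0 21 0 0 0 -1; 0 0 24 0 0 0 -1; 0 0 27 0 0 0 -1; 0 0 30 0 0 0 -1"

```text
time_s: 8.02
ee_pos: [0.4302, 0.2941, 0.1005]
eef_rot: [180.0, 0.0, 83.9]
force: [-1.0, -0.9, 3.2]
opening: -0.001
```

>>> servo_tool:
  commands: "0 0 2 0 0 0 -1; 0 0 4 0 0 0 -1; 0 0 6 0 0 0 -1; 0 0 8 0 0 0 -1; 0 0 10 0 0 0 -1; 0 0 12 0 0 0 -1; 0 0 14 0 0 0 -1; 0 0 15 0 0 0 -1; 0 0 16 0 0 0 -1; 0 0 17 0 0 0 -1"

```text
time_s: 9.28
ee_pos: [0.4304, 0.2946, 0.1175]
eef_rot: [180.0, -0.0, 83.9]
force: [1.7, 0.4, 2.0]
opening: 0.002
```

>>> servo_tool:
  commands: "0 0 1 0 0 0 -1; 0 0 2 0 0 0 -1; 0 0 3 0 0 0 -1; 0 0 4 0 0 0 -1; 0 0 5 0 0 0 -1; 0 0 6 0 0 0 -1; 0 0 7 0 0 0 -1; 0 0 8 0 0 0 -1; 0 0 9 0 0 0 -1; 0 0 10 0 0 0 -1"

```text
time_s: 10.52
ee_pos: [0.4299, 0.2942, 0.1273]
eef_rot: [-180.0, 0.0, 83.9]
force: [0.1, 0.3, -0.8]
opening: 0.002
```

```bash
python3 look.py 5
```

```text
[0.43014291 0.29431492 0.12740055] [ 0.11013241  0.53467508 -0.00087374] 10.625
```

View pics/b5.png

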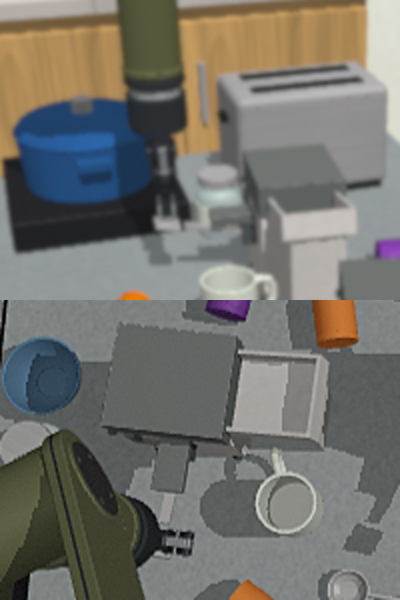

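The lid is shut, the force is zero and the chute is empty. I'll move clear.

>>> servo_tool:
  commands: "0 0 3 0 0 0 -1; 0 0 8 0 0 0 -1; 0 0 20 0 0 0 -1; 0 0 45 0 0 0 -1; 0 0 75 0 0 0 -1; 0 0 100 0 0 0 -1; 0 0 115 0 0 0 -1; 0 0 120 0 0 0 -1; 0 0 120 0 0 0 -1"

```text
time_s: 11.75
ee_pos: [0.4299, 0.2942, 0.2471]
eef_rot: [-180.0, 0.0, 83.9]
force: [-0.1, -0.2, 0.4]
opening: -0.004
```

>>> servo_tool:
  commands: "-20 25 0 0 0 0 -1; -50 60 0 0 0 0 -1; -80 100 0 0 0 0 -1; -110 140 0 0 0 0 -1; -140 180 0 0 0 0 -1; -160 205 0 0 0 0 -1; -170 220 0 0 0 0 -1; -170 220 0 0 0 0 -1; -170 220 0 0 0 0 -1"

```text
time_s: 12.88
ee_pos: [0.2608, 0.5132, 0.2469]
eef_rot: [180.0, 0.1, 83.9]
force: [-0.7, -0.7, 0.8]
opening: 0.002
```

```bash
python3 look.py 6; python3 - <<'E'
from h import *
P0=np.load("topP.npy");P=cloud(arm.get_image("top"))
z=P[...,2]
m=np.zeros(z.shape,bool);m[195:270,155:235]=1
for A in(P0,P):
    q=A[m&(abs(A[...,2]-.177)<.008)];print("lid",len(q),q.mean(0).round(4))
    k=A.reshape(-1,3);k=k[(k[:,0]>.40)&(k[:,0]<.462)&(abs(k[:,1]-.3)<.035)&(k[:,2]>.06)&(k[:,2]<.13)];print("pad",len(k),k.mean(0).round(4))
E
```

```text
[0.26100448 0.51321338 0.24723523] [-0.55980226  0.40229089 -0.55315843] 12.975
lid 3322 [0.5988 0.2745 0.1756]
pad 255 [0.431  0.2932 0.108 ]
lid 3176 [0.5992 0.2775 0.1754]
pad 255 [0.431  0.2931 0.1082]
```

View pics/b6.png

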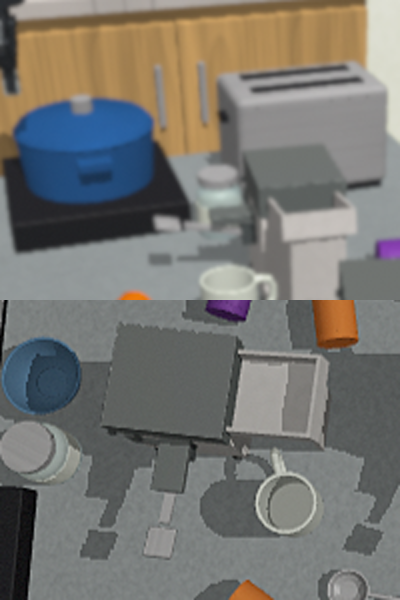

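The lid and pad are back at their starting heights, the chute is empty and nothing else has moved. I'll hand it in.

```bash
python3 -c "
from station import arm
print(arm.job_done())"
```

```text
the job is handed in; nothing more can be done
None
```

I pressed the left caddy's lever, the one with the brown-banded tin, down to its stop with the shut fingertips. I held it at about 13 N for over a second, let it up slowly at about 24 mm/s and then 8 mm/s near the top, and moved the arm clear. The job was handed in at about 13 s of the 42 s allowed; the hand-in gives no verdict.

- **Tin:** while the lid was open, the top of the tin measured about 60 mm above the counter inside the box, so its centre was about 35 mm up. After closing, the chute is empty.
- **Lid and lever:** both are back at their starting heights. The lid top is at 175.4 mm against 175.6 mm before, and the pad is at 108.2 mm against 108.0 mm.
- **Touching nothing:** the wrist force is within sensor noise, and the arm is away from the caddies.
- **Surroundings:** the mug, bowl and jar look unmoved in the last close-up pictures. I never went near the other caddy or the remaining bystanders, but did not measure them again at the end.

No check failed or disagreed.

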